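# Swap the charged battery into the throwing wheel

### The job

The battery pack on the charger is charged: press the charger's catch so that the pack pops loose, slide it out, and slide it into the battery rail of the small throwing wheel, nose first, until the catch clicks behind it, then let go. Push gently by feel, do not force the pack against its rails or stops, and leave the other things on the bench where they are.

Things in the scene. Friction and masses are not known exactly. Their poses are not given: they have to be found in the camera images.
- charger: Battery charger, fixed; the pack starts caught in its rail. Origin on the bench straight below the centre of a seated pack; local +x = the way a pack slides in, y across, z up. Rail as at point charger_mouth. Inner end: catch block (local x 44-95 mm, 46 wide, top 58 mm above bench), then a power box (x 98-183 mm, 110 wide, 63 high).
- charger_mouth (a point): On the charger's rail floor (18 mm above bench, 84 wide) at local x = -72 mm: a pack centred here is just clear of the lips. Lips overhang the pack's base flanges from local x = -10 to 46 mm (lead-in from -22), underside 10 and top 14 mm above the floor, 50 mm apart: the pack leaves only by sliding towards -x. Floor ends at x = -112. Axes as the charger.
- charger_button (a point): Centre of the top of the catch button (30 x 26 mm), button up: local x = 71 mm, 68 mm above bench; does not move with it. Pressing it 5-7 mm straight down (about 3-9 N) drops a hidden tooth; hold about 0.5 s while a damped spring plunger shoves the pack out 13 mm. Let go, it stays sunk 5 mm under the freed pack until that is slid out.
- charger_catch (a joint): Charger's catch, m: 0 = button and tooth up, 0.007 = fully pressed; about 0.005 while a pack's foot lies on the tooth.
- wheel: Small electric throwing wheel, fixed, with an empty battery rail in front. Origin on the bench straight below the nominal centre of a seated pack; local +x = the way a pack slides in, y across, z up. Its button block (nominal local x 44-95 mm, top of button 68 mm above bench) is like the charger's; beyond it a motor box with pan and wheel head (x 118-357 mm, 240 wide, 84 high).
- wheel_mouth (a point): On the wheel's rail floor at local x = -72 mm, 18 mm above bench: a pack laid here, nose towards +x, is clear of the lips. Same rail and lips as the charger (see charger_mouth). Side walls 64 mm apart from local x = -15 to 46 mm, flaring outward from -15 to -45 mm; the pack's flanges (60 mm) have 2 mm play sideways and up. Axes as the wheel.
- wheel_stop (a point): Nominal middle of the stop face, local x = 44 mm, 38 mm above bench. The block was set by hand and is really up to 14 mm nearer or farther (not measured). A pack clicks with its nose 2 mm short of the real face. Pushing in takes 5-15 N (sprung plunger over the last 13 mm, then the tooth); less will not click; past the click is a hard stop: over 30 N on it is forcing.
- wheel_catch (a joint): Wheel's catch, m: 0 = button and tooth up, 0.007 = fully pressed. Dips to about 0.005 while the pack's foot rides over the tooth and returns to 0 at the click; a pack that has not clicked is pushed back out by the plunger.
- pack_center (a point): Centre, half-way up, of the battery pack: grey block 84 mm long (x), 44 wide (y), 72 tall, 0.2-0.4 kg, black base flanges 60 wide, 8 thick. Underside 36 mm below this point. Pack axes: +x to its nose (goes in first), z up. Grip across the 44 mm width at or above this height, so that the fingertips stay above the rail's lips (14 mm above its underside).
- pack_nose (a point): Middle of the pack's front (nose) face, 42 mm ahead of point pack_center along the pack's +x.
- mug: loose bisque mug, 76 mm across, 85 tall, handle at its +y; origin at its underside
- glaze_jar: loose white lidded jar, 70 mm across, 90 tall; origin at its underside
- bowl: loose bisque bowl, 110 mm across, 55 tall; origin at its underside
- kiln_post: loose pale upright cylinder, 38 mm across, 60 tall; origin at its underside
- brush: loose brush about 130 mm long, lying along its x; origin at the underside of its middle
- trim_tool: loose flat-bladed tool about 180 mm long, lying along its x; origin at the underside of its middle
- rib: loose flat wooden rib 100 x 50 x 8 mm; origin at its underside
Mind the look-alikes: they are no part of the job. What is shaped like the part that bears pack_center but green is not meant.

How it is judged:
By the outcome, as a careful person would: the job done as asked, in the order asked, and still so for the second after the job is handed in, with the robot touching nothing.
It also fails if it takes over 61 s, if anything falls off the work surface, if the arm or the gripper's body presses on something with over 40 N, if the wrist force passes 120 N, or if a joint passes its speed limit or range.

### The arm

A 6-joint arm with a two-finger parallel gripper is mounted at the origin on the work surface. World frame = base frame: x ahead of the robot, y to its left, z up, the work surface at z = 0. Lengths are in m, angles in rad, forces in N, time in s.
With the tool pointing down it reaches from about 0.375 to 0.925 m from the base axis. Payload 5.7 kg.
Tool frame: the origin (TCP) lies midway between the tips of the shut fingers; the grasp point (between the pads) lies 19 mm behind it; z points along the fingers, y is the line along which they close (so a half turn about z gives the same grasp; the last joint's range is limited). The gripper opens to 88 mm and grips with 3 to 60 N. Pads are 20 mm wide; open, the fingers measure 115 mm over their backs; the gripper's body (75 mm by 178 mm) begins 61 mm behind the grasp point.
Start: joints at [-0.115, 0.359, 1.51, -0, 1.272, -0.115], TCP at [0.6, -0, 0.195] pointing down, gripper open.
Joint ranges: [-2.97, 2.97], [-1.01, 2.36], [0.21, 2.38], [-0.96, 4.11], [0.2, 2.71], [-2.98, 2.98]. Speed limits (rad/s): [2.39, 2.39, 3.14, 3.14, 3.14, 3.14].

### API

Orientations are given as a unit quaternion [x, y, z, w].
In Python, from bench import move_ptp, servo_line, goto_joints, move_gripper, sleep, inverse_kinematics, capture, PlanningError, close_job, spot_in, silhouettes, current_clock, current_joint_pos, current_qvel, current_joint_torque, current_position, current_orientation, current_force, current_torque, current_finger_gap, current_grip_force gives the robot as it stands. Calls block until the motion is done:
- move_ptp(position, orientation): joint-space move of the TCP to a pose.
- servo_line(position, orientation=None, rate=0.15, contact_N=None): straight line of the TCP; orientation=None keeps the orientation; rate is the mean speed in m/s. With contact_N (N) it stops when the force on the tool has changed by that much, and returns True; else False.
- goto_joints(angles): joint-space move.
- move_gripper(opening): finger opening in m; the grip force is fixed at half the most; returns when the fingers have stopped.
- sleep(seconds).
- inverse_kinematics(position, orientation): joint angles nearest the present ones, or None.
- capture(name): name is "scene" or "side" or "wrist"; returns a dict with "image" (384x512x3 uint8, blue, green, red), "range_z" (384x512 float32, m along the optical axis (not along the pixel's ray), 0 where there is no reading), "intrinsics" (3x3 intrinsics, pixels), "k1" (the pictures are not rectified: a ray, as slopes to the right and down, at radius r is drawn at 1 + k1 r^2 times it, then the intrinsics apply), "R" (3x3) and "t" (3): a world point X has camera coordinates R X + t. Camera axes: x right, y down, z forward; pixel columns grow to the right and rows downward; lengths in m; the calibration is good to about 2 mm. A picture is of the moment at which its call begins.
A pose or a line that the arm cannot do raises PlanningError and nothing moves.
- close_job(): hands the job in; it is judged then, once.
Trained networks look in the newest picture that a camera, given by its name, has taken for a name from the list of things; names that differ only in an ending like _2 or _b are one class to them, and where a whole thing is asked for, a point or a joint stands for the part that bears it (a point fixed in the world has none). Each returns a list of dicts, best first, with "conf" (0 to 1); they miss things now and then, are a little off and sometimes report something else, mostly with a low value. They report only what shows in the picture. A call takes as long as a camera call. They do not tell look-alikes from the thing itself.
- spot_in(camera, query): "xy" ([column, row] in pixels, amid what is visible of it).
- silhouettes(camera, query): "region" (384x512 bool, what is visible of it) and "xy" ([column, row] in pixels, amid what is visible of it).
Readings, each from a call of its own:
- current_clock(): time.
- current_joint_pos(): joint angles.
- current_qvel(): joint speeds.
- current_joint_torque(): joint torques, N m.
- current_position(): TCP position.
- current_orientation(): TCP orientation.
- current_force(): force on the tool from outside, world axes, zero at the start.
- current_torque(): the same for the moment, N m.
- current_finger_gap(): finger opening in m.
- current_grip_force(): force on a finger pad.
Only numpy, scipy, OpenCV 4.12 (cv2) and the standard library are available. Lean on these libraries where they do the work, as an engineer would, in place of code of your own. Each camera call takes 0.05 s, during which the arm holds its last target. There are 200 camera calls.

## Working session

There is one attempt and no reset: what is moved stays moved. The work goes in short steps, each a Python script; the robot and the scene stay as the last script left them, time stands still between calls to the robot, and variables do not carry over. Pictures are saved under pics/ and viewed, at most 10 in all, crops included, and the job is handed in when it is done.

```bash
mkdir -p pics; ls
cat > h.py <<'E'
import numpy as np, cv2
from bench import *
def cloud(c):
    K=c["intrinsics"];k1=c["k1"];z=c["range_z"]
    h,w=z.shape;u,v=np.meshgrid(np.arange(w),np.arange(h))
    xy=cv2.undistortPoints(np.stack([u,v],-1).reshape(-1,1,2).astype(np.float64),np.array(K,float),np.array([k1,0,0,0.])).reshape(h,w,2)
    P=np.concatenate([xy*z[...,None],z[...,None]],-1)
    W=(P-np.array(c["t"]))@np.array(c["R"])
    W[z<=0]=np.nan
    return W
E
python3 - <<'E'
from h import *
print(current_clock())
ims=[]
for n in ["scene","side"]:
    c=capture(n); W=cloud(c); np.savez(f"pics/{n}.npz",W=W,im=c["image"],K=c["intrinsics"],k1=c["k1"],R=c["R"],t=c["t"])
    print(n,"cam at",-np.array(c["R"]).T@np.array(c["t"]))
    im=c["image"]
    cv2.imwrite(f"pics/{n}.png",cv2.resize(im,(800,600)))
    for q in ["charger","wheel","pack_center","charger_catch","wheel_catch","mug","glaze_jar","bowl","kiln_post","brush","trim_tool","rib"]:
        for d in silhouettes(n,q):
            r=d["region"]; p=W[r]; p=p[~np.isnan(p[:,0])]
            if len(p): print(q,round(d["conf"],2),np.round(d["xy"]),len(p),"med",np.median(p,0).round(3),"lo",np.percentile(p,3,axis=0).round(3),"hi",np.percentile(p,97,axis=0).round(3), "bgr",np.median(im[r],0))
E
```

```text
pics
0.0
scene cam at [1.17390742 0.4403372  1.22659775]
charger 0.87 [272. 284.] 2725 med [0.698 0.198 0.059] lo [0.481 0.131 0.009] hi [0.765 0.242 0.068] bgr [37. 39. 39.]
wheel 0.97 [159. 254.] 7201 med [ 0.793 -0.13   0.079] lo [ 0.535 -0.229  0.013] hi [ 0.905 -0.021  0.087] bgr [134. 134. 129.]
wheel 0.38 [376. 256.] 933 med [0.466 0.388 0.051] lo [0.42  0.355 0.003] hi [0.518 0.422 0.085] bgr [28.5 49.  96. ]
pack_center 0.77 [298. 258.] 732 med [0.589 0.204 0.087] lo [0.544 0.174 0.027] hi [0.623 0.225 0.093] bgr [79. 77. 75.]
pack_center 0.66 [379. 205.] 790 med [0.307 0.32  0.058] lo [0.271 0.28  0.003] hi [0.317 0.361 0.075] bgr [35.  78.5 26. ]
pack_center 0.48 [236. 232.] 406 med [0.573 0.005 0.017] lo [ 0.496 -0.014  0.007] hi [0.615 0.023 0.023] bgr [134. 170. 184.]
charger_catch 0.6 [280. 273.] 98 med [0.652 0.189 0.068] lo [0.636 0.177 0.063] hi [0.664 0.201 0.073] bgr [22. 21. 21.]
charger_catch 0.37 [271. 284.] 2763 med [0.697 0.198 0.059] lo [0.48  0.131 0.009] hi [0.765 0.244 0.068] bgr [37. 39. 40.]
wheel_catch 0.45 [177. 208.] 92 med [ 0.634 -0.164  0.065] lo 
[... 2400 characters left out ...]
.04 ] lo [ 0.392 -0.434  0.003] hi [ 0.49  -0.33   0.056] bgr [ 66.   93.5 157. ]
kiln_post 0.56 [206. 194.] 259 med [0.634 0.008 0.039] lo [ 0.623 -0.015  0.007] hi [0.653 0.015 0.062] bgr [140. 154. 156.]
brush 0.73 [231. 207.] 437 med [0.552 0.007 0.018] lo [ 0.487 -0.016  0.001] hi [0.611 0.025 0.023] bgr [111. 142. 154.]
trim_tool 0.55 [290. 151.] 183 med [ 0.587 -0.439  0.004] lo [ 0.53  -0.474  0.001] hi [ 0.632 -0.418  0.019] bgr [77. 78. 80.]
rib 0.82 [262. 218.] 363 med [0.443 0.006 0.009] lo [ 0.421 -0.041  0.004] hi [0.468 0.047 0.012] bgr [ 63.  96. 134.]
rib 0.27 [201. 167.] 4652 med [ 0.723 -0.127  0.051] lo [ 0.482 -0.223  0.004] hi [ 0.88  -0.018  0.087] bgr [104. 106. 104.]
```

View pics/scene.png

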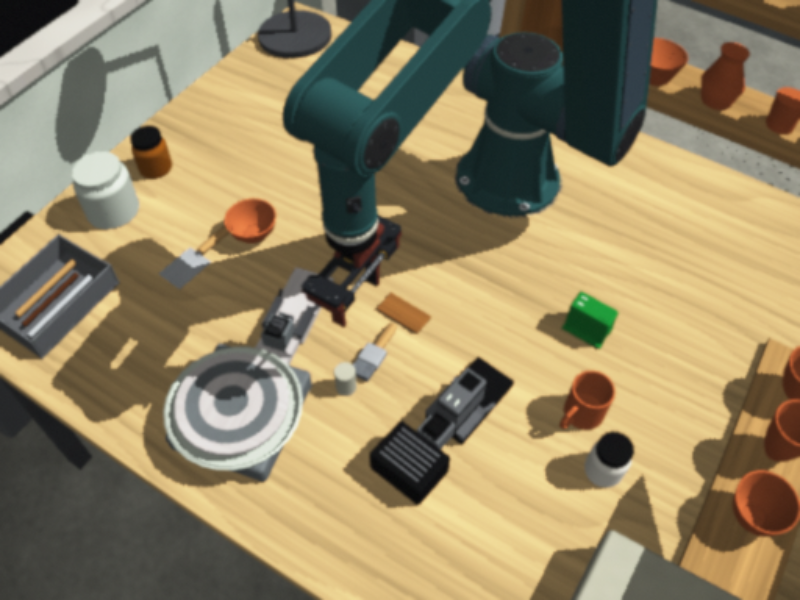

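```bash
cat > fit.py <<'E'
from h import *
def rect(p,lab):
    r=cv2.minAreaRect((p[:,:2]*1000).astype(np.float32)); print(lab,len(p),"c",np.round(r[0],1),"size",np.round(r[1],1),"ang",round(r[2],1),"mean",p.mean(0).round(4))
A=[np.load(f"pics/{n}.npz") for n in ["scene","side"]]
for a,n in zip(A,["scene","side"]):
    W=a["W"]; 
    def sel(x0,x1,y0,y1,z0,z1):
        m=(W[...,0]>x0)&(W[...,0]<x1)&(W[...,1]>y0)&(W[...,1]<y1)&(W[...,2]>z0)&(W[...,2]<z1)
        m=cv2.morphologyEx(m.astype(np.uint8),cv2.MORPH_OPEN,np.ones((2,2)))
        return W[m>0]
    print(n)
    rect(sel(.5,.66,.15,.26,.083,.1),"packtop")
    rect(sel(.67,.8,.1,.28,.057,.07),"cbox")
    rect(sel(.62,.68,.15,.22,.063,.075),"cbutton")
    rect(sel(.44,.57,.13,.28,.012,.023),"cfloor")
    rect(sel(.6,.67,-.2,-.13,.063,.075),"wbutton")
    rect(sel(.6,.67,-.2,-.13,.05,.075),"wblock")
    rect(sel(.42,.63,-.26,-.1,.012,.023),"wfloor")
    rect(sel(.66,1.,-.3,.02,.077,.092),"wbox")
    rect(sel(.5,.63,-.26,-.1,.026,.04),"wlips")
    rect(sel(.25,.35,.25,.4,.065,.085),"green")
E
python3 fit.py
```

```text
scene
packtop 467 c [565. 204.] size [ 41.4 117.2] ang 81.5 mean [nan nan nan]
cbox 1268 c [710.6 182. ] size [106.9 106.3] ang 82.6 mean [nan nan nan]
cbutton 115 c [646.7 184.8] size [ 3.6 84.2] ang 48.5 mean [nan nan nan]
cfloor 387 c [509.2 210.6] size [80.2 95.3] ang 81.8 mean [nan nan nan]
wbutton 63 c [ 632.7 -159.2] size [31.5 20.4] ang 30.9 mean [ 0.633  -0.1595  0.0653]
wblock 226 c [ 632.7 -159.8] size [49.5 39.2] ang 13.9 mean [nan nan nan]
wfloor 426 c [ 588.5 -140. ] size [288.7  73.2] ang 42.1 mean [nan nan nan]
wbox 3736 c [ 798.8 -120.1] size [150.2 164.1] ang 44.1 mean [nan nan nan]
wlips 197 c [nan nan] size [0. 0.] ang 0.0 mean [nan nan nan]
green 361 c [261.  326.9] size [ 80.8 101.6] ang 83.7 mean [nan nan nan]
side
packtop 377 c [577.2 151.2] size [ 85.1 154.2] ang 3.8 mean [0.5702 0.2035 0.0893]
cbox 724 c [705.  182.1] size [108.7  95.9] ang 80.2 mean [nan nan nan]
cbutton 50 c [640.9 201.2] size [19.5 52.4] ang 47.4 mean [0.6441 0.1968 0.0706]
cfloor 728 c [nan nan] size [0. 0.] ang 0.0 mean [nan nan nan]
wbutton 48 c [ 657.6 -224.4] size [ 29.3 164.9] ang 26.3 mean [ 0.6268 -0.1632  0.0645]
wblock 157 c [ 645.7 -223.7] size [ 50.5 170.8] ang 16.8 mean [ 0.6225 -0.1601  0.0568]
wfloor 573 c [nan nan] size [0. 0.] ang 0.0 mean [nan nan nan]
wbox 1293 c [ 792.8 -116.1] size [184.5 147.4] ang 32.4 mean [nan nan nan]
wlips 189 c [ 582.6 -196.8] size [ 92.1 140.9] ang 4.5 mean [ 0.5805 -0.1626  0.0292]
green 648 c [283.  321.3] size [86.1 40.3] ang 84.3 mean [nan nan nan]
```

Run:
```python
from h import *
o=current_orientation(); print(o)
for i,(p) in enumerate([[.56,.19,.40],[.56,-.165,.40]]):
    move_ptp(p,o); 
    c=capture("wrist"); W=cloud(c); n=f"w{i}"
    np.savez(f"pics/{n}.npz",W=W,im=c["image"])
    print(n,"cam",-np.array(c["R"]).T@np.array(c["t"]), "fwd",np.array(c["R"])[2],current_clock())
    cv2.imwrite(f"pics/{n}.png",c["image"])
    if i==0:
        c=capture("scene"); np.savez("pics/scene2.npz",W=cloud(c),im=c["image"])
        c=capture("side"); np.savez("pics/side2.npz",W=cloud(c),im=c["image"])
a=np.hstack([cv2.imread("pics/w0.png"),cv2.imread("pics/w1.png")]); cv2.imwrite("pics/w01.png",cv2.resize(a,(800,300)))
```

```text
[ 7.07110229e-01  7.07103331e-01 -3.81222518e-05 -5.14694718e-05]
w0 cam [0.56038367 0.25696032 0.5880365 ] fwd [-0.00165687 -0.24957087 -0.96835512] 2.4417
w1 cam [ 0.56034784 -0.09654895  0.58961863] fwd [ 8.31744190e-04 -2.48022920e-01 -9.68753807e-01] 3.925
```

View pics/w01.png

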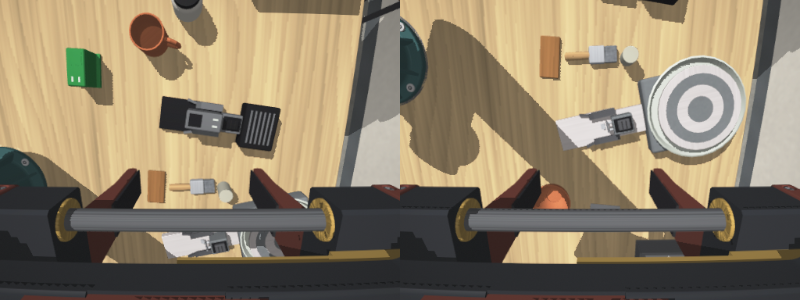

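```bash
cat > fit2.py <<'E'
from h import *
def rect(W,lab,x0,x1,y0,y1,z0,z1):
    V=np.nan_to_num(W,nan=-9)
    m=(V[...,0]>x0)&(V[...,0]<x1)&(V[...,1]>y0)&(V[...,1]<y1)&(V[...,2]>z0)&(V[...,2]<z1)
    m=cv2.morphologyEx(m.astype(np.uint8),cv2.MORPH_OPEN,np.ones((3,3)))
    k,l,s,_=cv2.connectedComponentsWithStats(m)
    if k<2: print(lab,"none");return
    p=W[(l==1+np.argmax(s[1:,4]))]
    r=cv2.minAreaRect((p[:,:2]*1000).astype(np.float32)); print(lab,len(p),"c",np.round(r[0],1),"size",np.round(r[1],1),"ang",round(r[2],1),"med",np.median(p,0).round(4))
    return p
if __name__=="__main__":
  for n in ["w0","scene2","side2"]:
    W=np.load(f"pics/{n}.npz")["W"]; print(n)
    rect(W,"packtop",.5,.66,.15,.26,.083,.1)
    rect(W,"cbox",.66,.8,.1,.28,.055,.07)
    rect(W,"cbutton",.62,.675,.15,.22,.063,.075)
    rect(W,"cfloor",.4,.57,.13,.28,.012,.024)
    rect(W,"green",.25,.35,.25,.4,.065,.085)
  for n in ["w1","scene2","side2"]:
    W=np.load(f"pics/{n}.npz")["W"]; print(n)
    rect(W,"wbutton",.58,.67,-.2,-.13,.063,.075)
    rect(W,"wblock",.58,.67,-.21,-.12,.05,.075)
    rect(W,"wfloor",.42,.67,-.26,-.1,.012,.024)
    rect(W,"wlips",.5,.65,-.26,-.1,.026,.04)
    rect(W,"wrail",.42,.662,-.26,-.08,.010,.075)
    rect(W,"wbox",.6,1.,-.3,.05,.076,.088)
E
python3 fit2.py
```

```text
w0
packtop 1130 c [580.4 195.9] size [44.  83.8] ang 82.0 med [0.5807 0.1971 0.0903]
cbox 2460 c [718.2 176.4] size [110.7  85. ] ang 82.7 med [0.7169 0.1792 0.0626]
cbutton 218 c [651. 186.] size [26.4 30. ] ang 82.2 med [0.6501 0.187  0.0683]
cfloor 1416 c [510.2 205.7] size [84.3 81.7] ang 81.9 med [0.5049 0.209  0.0182]
green 1206 c [287.3 319.2] size [85.  44.8] ang 86.5 med [0.2896 0.3193 0.0719]
scene2
packtop 452 c [580.9 198.2] size [44.9 85.5] ang 82.7 med [0.5833 0.1986 0.0889]
cbox 1370 c [711.  179.6] size [111.9 105.8] ang 81.6 med [0.7193 0.1805 0.0619]
cbutton 79 c [653.3 188.5] size [24.6 26.5] ang 31.1 med [0.6517 0.189  0.0686]
cfloor 361 c [503.8 208.7] size [84.1 71.9] ang 79.4 med [0.4942 0.2234 0.017 ]
green 361 c [287.6 321. ] size [85.5 47.6] ang 86.4 med [0.2897 0.321  0.0712]
side2
packtop 380 c [577.7 197.9] size [46.  83.9] ang 80.7 med [0.5733 0.2031 0.0909]
cbox 779 c [710.6 180.6] size [113.3 104.6] ang 82.5 med [0.7099 0.1904 0.0633]
cbutton 47 c [653.7 193.3] size [18.4 36.2] ang 41.4 med [0.653  0.1935 0.0688]
cfloor 723 c [507.8 208.4] size [88.3 8
[... 976 characters left out ...]
0.0311]
wrail 1494 c [ 565.3 -180.9] size [206.   90.5] ang 11.2 med [ 0.569  -0.1703  0.0196]
wbox 3496 c [ 805.3 -124.3] size [195.5 194.4] ang 89.7 med [ 0.8119 -0.1204  0.0836]
side2
wbutton 47 c [ 631.2 -162. ] size [33.  26.5] ang 9.2 med [ 0.6268 -0.1596  0.0687]
wblock 152 c [ 628.3 -162.8] size [49.1 50.7] ang 12.6 med [ 0.6218 -0.154   0.0609]
wfloor 456 c [ 531.9 -185.8] size [139.6  92.2] ang 13.4 med [ 0.5113 -0.1936  0.0195]
wlips 153 c [ 597.6 -144.2] size [103.6  34.3] ang 9.4 med [ 0.5965 -0.1416  0.0324]
wrail 1207 c [ 565.5 -178.7] size [209.4  92.8] ang 12.4 med [ 0.5731 -0.1611  0.0217]
wbox 1210 c [ 802.8 -123.7] size [193.4 194.4] ang 71.3 med [ 0.7951 -0.1123  0.0855]
```

```bash
cat >> h.py <<'E'
class F:
    def __init__(s,x,y,deg):
        s.o=np.array([x,y,0]); a=np.radians(deg); s.a=a
        s.ex=np.array([np.cos(a),np.sin(a),0]); s.ey=np.array([-np.sin(a),np.cos(a),0])
        s.q=[float(np.cos(a/2)),float(np.sin(a/2)),0.,0.]
    def __call__(s,lx,ly,z): return list(map(float,s.o+lx*s.ex+ly*s.ey+np.array([0,0,z])))
    def f(s,v): v=np.array(v); return np.round([v@s.ex,v@s.ey,v[2]],2)
    def loc(s): p=np.array(current_position()); return np.round([*(s.f(p-s.o)[:0]),(p-s.o)@s.ex,(p-s.o)@s.ey,p[2]],4)
CH=F(.5803,.1968,-7.9)
WH=F(.5743,-.1797,12.5)
E
python3 - <<'E'
from h import *
print(inverse_kinematics(CH(.071,0,.12),CH.q))
move_gripper(0.0)
move_ptp(CH(.071,0,.10),CH.q)
f0=np.array(current_force())
hit=servo_line(CH(.071,0,.061),rate=.03,contact_N=2)
z=current_position()[2]; print(hit,CH.loc(),CH.f(current_force()-f0))
h2=servo_line(CH(.071,0,z-.0065),rate=.02,contact_N=14)
print(h2,CH.loc(),CH.f(current_force()-f0))
sleep(.8)
print(CH.loc(),CH.f(current_force()-f0))
servo_line(CH(.071,0,.13),rate=.15)
c=capture("wrist"); np.savez("pics/w2.npz",W=cloud(c),im=c["image"])
cv2.imwrite("pics/w2.png",c["image"])
from fit2 import rect
for n in ["wrist","scene","side"]:
    W=cloud(capture(n)); print(n); rect(W,"packtop",.48,.66,.13,.28,.083,.1);rect(W,"cbutton",.62,.675,.15,.22,.060,.075)
print(current_clock(),current_joint_pos())
E
```

```text
[ 1.77978139e-01  5.34609456e-01  1.41220575e+00 -4.44089210e-16
  1.19477745e+00  1.88665548e+00]
False [0.0712 0.0001 0.0612] [0.14 0.12 0.19]
False [ 0.0708 -0.0001  0.0545] [-0.14  0.76 -0.45]
[0.071  0.     0.0547] [ 0.02  1.66 -0.23]
wrist
packtop 60 c [544.1 201.3] size [ 6.8 11.8] ang 81.6 med [0.5447 0.2012 0.0903]
cbutton 922 c [651.6 186.5] size [29.2 36.1] ang 85.2 med [0.652  0.1859 0.0679]
scene
packtop 72 c [614.6 199.2] size [33.7 16.8] ang 83.2 med [0.6146 0.1984 0.0879]
cbutton 110 c [649.1 186.5] size [29.8 33.3] ang 88.4 med [0.6516 0.189  0.0679]
side
packtop 374 c [577.9 198.6] size [46.4 88.1] ang 82.1 med [0.5735 0.2031 0.091 ]
cbutton 53 c [657.8 189. ] size [18.8 46.2] ang 41.8 med [0.6538 0.1958 0.0684]
10.8083 [1.77979600e-01 5.26504137e-01 1.40386251e+00 1.09412430e-05
 1.21381260e+00 1.88664174e+00]
```

Run:
```python
from h import *
print(current_finger_gap(),current_grip_force(),current_force())
c=capture("scene")["image"];cv2.imwrite("pics/s3.png",np.hstack([cv2.resize(c[180:340,190:390],(500,400)),]))
move_gripper(0.0);print(current_finger_gap(),current_clock())
```

```text
0.0006123025325918608 0.0 [ 0.32184972  0.22360081 -0.36272912]
0.0006102988501008867 11.075
```

View pics/s3.png

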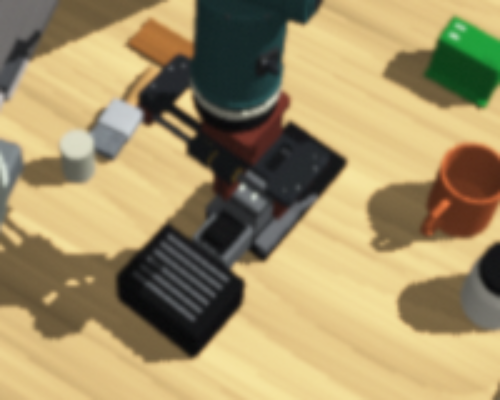

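View pics/w2.png

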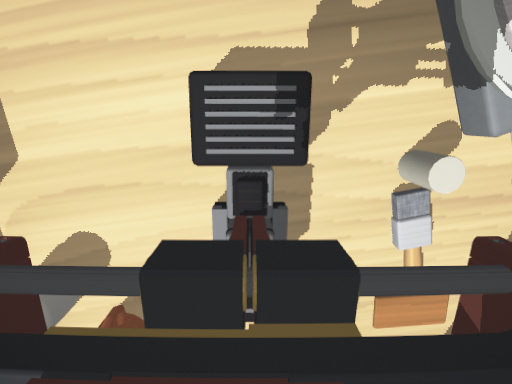

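Run:
```python
from h import *
print(current_position(),current_orientation(),CH(.071,0,.13),CH.q)
```

```text
[0.65045594 0.18701542 0.12960517] [ 9.97624080e-01 -6.88919886e-02 -2.90188273e-04  6.86638037e-05] [0.65062617188992, 0.1870414372313626, 0.13] [0.997624544414959, -0.06888590843449467, 0.0, 0.0]
```

Run:
```python
from h import *
a=np.load("pics/w2.npz");W=a["W"]
for r in range(175,245,5): print(r,a["im"][r,244],W[r,242].round(4),W[r,250].round(4),W[r,258].round(4))
c=capture("wrist");p=np.array(c["R"])@np.array(current_position())+c["t"];print(p, np.array(c["intrinsics"])@(p/p[2]),c["k1"])
```

```text
175 [46 44 45] [0.6691 0.1913 0.0604] [0.6681 0.1837 0.0607] [0.6668 0.1762 0.0595]
180 [31 30 30] [0.6656 0.1916 0.0666] [0.6643 0.1843 0.0654] [0.6633 0.1769 0.0657]
185 [49 47 46] [0.6614 0.1922 0.0688] [0.66   0.1849 0.0674] [0.6591 0.1775 0.0681]
190 [52 51 52] [0.6567 0.1929 0.0689] [0.6555 0.1855 0.0684] [0.6546 0.1781 0.069 ]
195 [48 47 47] [0.6517 0.1936 0.0682] [0.6512 0.1861 0.0702] [0.6496 0.1788 0.068 ]
200 [48 48 48] [0.6468 0.1943 0.0678] [0.6456 0.1869 0.0673] [0.6446 0.1794 0.0674]
205 [48 46 47] [0.6421 0.195  0.0684] [0.6412 0.1875 0.0688] [0.6402 0.18   0.069 ]
210 [36 35 34] [0.6363 0.1959 0.0657] [0.6355 0.1883 0.0664] [0.6345 0.1807 0.0667]
215 [33 34 46] [0.6295 0.1971 0.0604] [0.6291 0.1892 0.0623] [0.6271 0.1815 0.0596]
220 [38 42 66] [0.662  0.1897 0.165 ] [0.6602 0.1851 0.1619] [0.6605 0.1803 0.1644]
225 [38 42 66] [0.6626 0.1893 0.1748] [0.6598 0.1852 0.1691] [0.6609 0.1806 0.1736]
230 [38 42 66] [0.6623 0.1892 0.1814] [0.6609 0.1851 0.1793] [0.6614 0.1808 0.1822]
235 [38 41 66] [0.6625 0.189  0.1886] [0.6605 0.1852 0.1851] [0.6613 0.181  0.1884]
240 [38 41 63] [0.6842 0.1844 0.2439] [0.66   0.1853 0.1902] [0.6829 0.1798 0.2425]
[5.83653072e-05 1.86152478e-02 2.00290211e-01] [249.28162046 217.78764617   1.        ] -0.039121060202842665
```

Run:
```python
from h import *
for n in ["side","scene"]:
    c=capture(n);W=np.nan_to_num(cloud(c),nan=-9)
    m=(abs(W[...,0]-.65)<.06)&(abs(W[...,1]-.187)<.06)&(W[...,2]>.1)&(W[...,2]<.22)
    print(n,m.sum())
    for z in np.arange(.1,.22,.01):
        s=W[m&(W[...,2]>=z)&(W[...,2]<z+.01)]
        if len(s): print(round(z,3),len(s),s.min(0).round(3),s.max(0).round(3))
    v,u=np.where(m); print(u.min(),u.max(),v.min(),v.max())
    if n=="side": cv2.imwrite("pics/s4.png",cv2.resize(c["image"][120:280,80:280],(800,640))[:600])
```

```text
side 274
0.15 7 [0.638 0.179 0.157] [0.658 0.196 0.16 ]
0.16 40 [0.638 0.178 0.16 ] [0.664 0.198 0.17 ]
0.17 41 [0.635 0.18  0.171] [0.661 0.2   0.18 ]
0.18 41 [0.637 0.179 0.18 ] [0.662 0.2   0.19 ]
0.19 45 [0.637 0.177 0.191] [0.663 0.2   0.2  ]
0.2 45 [0.636 0.177 0.2  ] [0.663 0.203 0.21 ]
0.21 55 [0.635 0.177 0.21 ] [0.659 0.203 0.22 ]
145 159 156 181
scene 66
0.15 7 [0.651 0.181 0.156] [0.664 0.197 0.16 ]
0.16 21 [0.643 0.18  0.161] [0.665 0.198 0.17 ]
0.17 19 [0.647 0.18  0.17 ] [0.664 0.199 0.18 ]
0.18 14 [0.654 0.179 0.181] [0.665 0.198 0.19 ]
0.19 5 [0.661 0.179 0.19 ] [0.665 0.197 0.197]
275 285 250 260
```

View pics/s4.png

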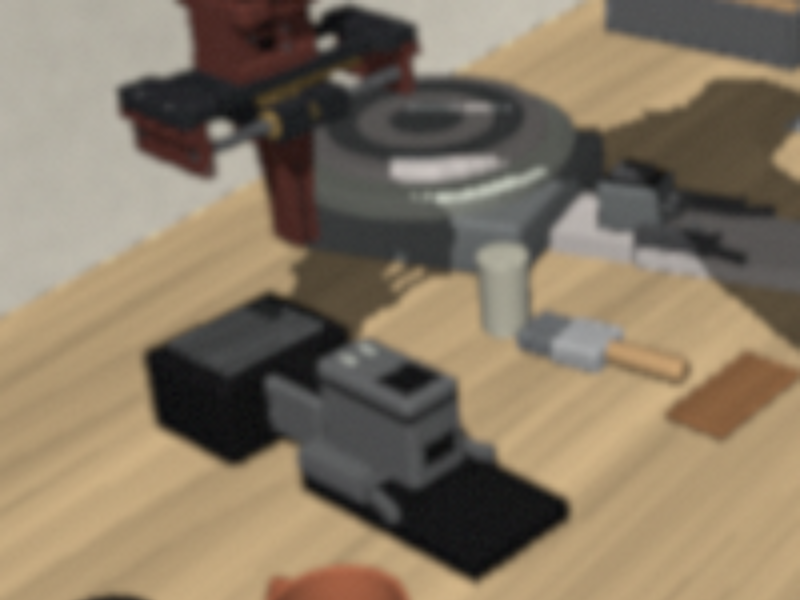

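The cameras put the fingertips about 27 mm above the reported TCP: tips at z≈0.157, TCP at 0.130. That explains why the first press never touched the button. I'll find the button by contact instead, which also gives me the offset.

Run:
```python
from h import *
servo_line(CH(.071,0,.06),rate=.15)
sleep(.2)
f0=np.array(current_force())
hit=servo_line(CH(.071,0,.032),rate=.015,contact_N=2)
z=current_position()[2]; print(hit,CH.loc(),CH.f(current_force()-f0))
if hit:
    for d in (.003,.005,.0062):
        h2=servo_line(CH(.071,0,z-d),rate=.02,contact_N=9)
        print(d,h2,CH.loc(),CH.f(current_force()-f0))
        if h2: break
    sleep(.7)
    print(CH.loc(),CH.f(current_force()-f0))
servo_line(CH(.071,0,.10),rate=.15)
from fit2 import rect
for n in ["scene","side"]:
    W=cloud(capture(n)); print(n); rect(W,"packtop",.48,.66,.13,.28,.083,.1);rect(W,"cbutton",.63,.675,.15,.22,.060,.075)
print(current_clock())
```

```text
True [ 0.071  -0.      0.0402] [0.61 0.85 0.79]
0.003 False [0.0711 0.     0.0371] [-0.98  0.29  3.03]
0.005 False [0.0711 0.     0.035 ] [-0.16 -0.57  2.02]
0.0062 False [0.0711 0.     0.034 ] [ 0.99 -0.09  2.57]
[0.0711 0.     0.034 ] [ 1.2  -0.62  2.65]
scene
packtop 84 c [535.2 206.2] size [39.6 23.2] ang 81.9 med [0.5351 0.2082 0.0901]
cbutton 100 c [648.3 187.8] size [28.4 32.6] ang 83.4 med [0.6498 0.1894 0.0649]
side
packtop 394 c [563.4 199.4] size [46.3 87.8] ang 82.0 med [0.5588 0.2055 0.0919]
cbutton 82 c [647.7 188.5] size [28.  34.6] ang 81.7 med [0.6475 0.193  0.0656]
15.4417
```

Run:
```python
from h import *
servo_line(CH(.071,0,.14),rate=.25)
move_gripper(.075)
servo_line(CH(-.0135,0,.14),rate=.2)
servo_line(CH(-.0135,0,.04),rate=.15)
f0=np.array(current_force())
print(servo_line(CH(-.0135,0,.015),rate=.06,contact_N=5),CH.loc())
move_gripper(.02)
print("grip",current_finger_gap(),current_grip_force(),CH.f(current_force()-f0),current_clock())
for x in (-.03,-.05,-.08):
    h=servo_line(CH(x,0,.015),rate=.05,contact_N=12); print(h,CH.loc(),CH.f(current_force()-f0),current_finger_gap())
    if h: break
W=cloud(capture("side"));from fit2 import rect
rect(W,"packtop",.42,.66,.13,.28,.083,.1); print(current_clock())
```

```text
False [-0.0138 -0.0001  0.0146]
grip 0.043956039885875785 29.998379945755005 [-0.88 -0.17  2.34] 19.5
True [-0.0199  0.0004  0.0152] [-2.58  1.59  5.3 ] 0.04384950312683945
packtop 330 c [543.4 202.6] size [60.1 69.2] ang 0.7 med [0.5442 0.2062 0.0918]
19.8167
```

Run:
```python
from h import *
x=CH.loc()[0]
while x>-.08:
    x=max(x-.01,-.08)
    h=servo_line(CH(x,0.0003,.0155),rate=.03,contact_N=14); print(h,CH.loc(),CH.f(current_force()),current_finger_gap())
    if h: break
print(current_clock())
```

```text
True [-0.0202  0.0004  0.0152] [-0.28  0.91  3.49] 0.04385534596758449
20.0583
```

Run:
```python
from h import *
x=CH.loc()[0]
print(CH.f(current_force()),np.round(current_torque(),2))
for i in range(5):
    x-=.001
    servo_line(CH(x,0.0003,.0155),rate=.01); a=CH.f(current_force()); sleep(.1); print(CH.loc(),a,CH.f(current_force()),np.round(current_torque(),2),round(current_finger_gap(),4))
    if abs(np.array(a)).max()>15: break
print(current_clock())
```

```text
[-0.28  0.91  3.49] [0.09 0.44 0.06]
[-0.0204  0.0004  0.0153] [ 3.4   1.71 -4.11] [ 5.09  0.45 -4.57] [ 0.1  -0.31  0.06] 0.0437
[-0.0208  0.0004  0.0153] [ 7.4   0.25 -6.46] [ 6.68  1.01 -6.08] [ 0.04 -0.4   0.01] 0.0436
[-0.0214  0.0004  0.0153] [ 7.18  0.53 -7.46] [ 8.22  0.48 -7.37] [-0.03 -0.61 -0.02] 0.044
[-0.0239  0.0002  0.0153] [ 4.11  1.15 -4.13] [ 1.    0.88 -0.96] [ 0.03 -0.09  0.  ] 0.0435
[-0.0264  0.      0.0152] [-1.37  0.35 -2.52] [-0.09 -0.07 -3.7 ] [ 0.09  0.13 -0.02] 0.0439
21.8083
```

Run:
```python
from h import *
x=CH.loc()[0]
while x>-.08:
    x=max(x-.006,-.08)
    h=servo_line(CH(x,0.,.0155),rate=.03,contact_N=20); print(h,CH.loc(),CH.f(current_force()),round(current_finger_gap(),4))
    if h: break
print(current_clock())
```

```text
False [-0.0335 -0.0002  0.0153] [-0.68 -0.22 -3.68] 0.0439
False [-0.0391 -0.0001  0.0153] [ 0.48  0.33 -6.69] 0.0439
False [-0.0449 -0.0001  0.0153] [  1.57   0.63 -10.68] 0.0441
False [-0.0515 -0.0002  0.0155] [-0.38  0.19 -7.57] 0.0438
False [-0.0561  0.0002  0.0161] [ 0.25 -0.17 -3.21] 0.0439
False [-0.0627 -0.      0.0155] [ 0.08  0.71 -3.46] 0.0439
False [-0.0687 -0.      0.0155] [ 0.08 -0.52 -3.69] 0.0441
False [-0.0747 -0.      0.0155] [-0.01 -0.59 -2.71] 0.0441
False [-0.0803 -0.      0.0155] [ 0.41 -0.61 -3.16] 0.0435
24.9833
```

Run:
```python
from h import *
servo_line(CH(-.08,0,.12),rate=.2)
move_ptp(WH(-.082,0,.12),WH.q)
c=capture("side");W=cloud(c);from fit2 import rect
rect(W,"packtop side",.42,.62,-.28,-.1,.17,.21)
cv2.imwrite("pics/s5.png",cv2.resize(c["image"][90:250,150:350],(750,600)))
c=capture("wrist");W=cloud(c);rect(W,"wbutton",.58,.67,-.2,-.13,.063,.075)
rect(W,"packtop w",.42,.62,-.28,-.1,.17,.21)
W=cloud(capture("scene"));rect(W,"packtop scene",.42,.62,-.28,-.1,.17,.21)
print(WH.loc(),WH.f(current_force()),current_finger_gap(),current_clock(), WH(-.082,0,0))
```

```text
packtop side 370 c [ 486.  -185.9] size [91.4 50.2] ang 30.2 med [ 0.4788 -0.1768  0.1892]
wbutton 1307 c [ 631.1 -166.6] size [29.5 25.9] ang 13.1 med [ 0.6307 -0.1665  0.068 ]
packtop w 10089 c [ 515.1 -191.9] size [38.2 67.7] ang 11.4 med [ 0.5152 -0.1912  0.1957]
packtop scene 329 c [ 514.4 -191.1] size [50.7 65.9] ang 5.4 med [ 0.5164 -0.1872  0.193 ]
[-0.0815  0.0009  0.1199] [-0.08  0.21 -3.3 ] 0.04363136000817972 27.3083 [0.4942437274161655, -0.19744804834292443, 0.0]
```

View pics/s5.png

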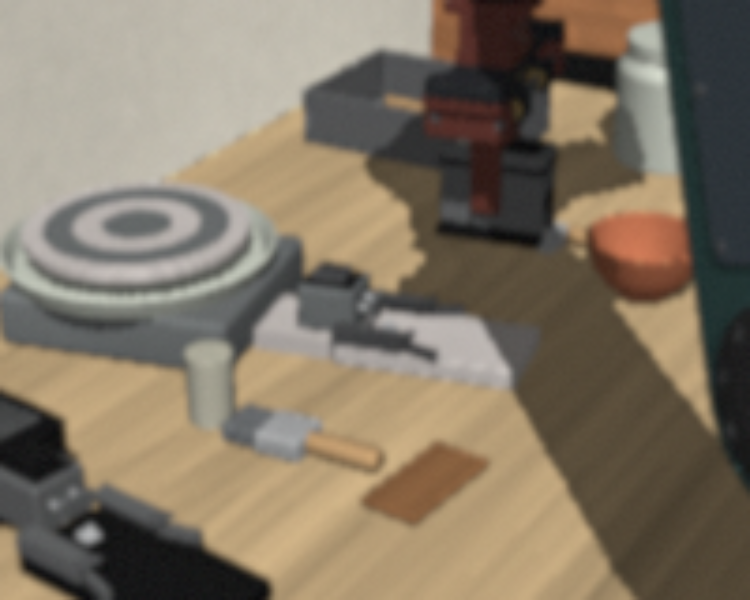

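Run:
```python
from h import *
servo_line(WH(-.082,0,.03),rate=.12); sleep(.2); print(WH.loc(),WH.f(current_force()))
f0=np.array(current_force())
h=servo_line(WH(-.082,0,.0142),rate=.02,contact_N=3); print(h,WH.loc(),WH.f(current_force()-f0))
z=current_position()[2]+.0003; print(z,current_clock())
x=-.082
while x<-.034:
    x+=.004
    h=servo_line(WH(x,0,z),rate=.03,contact_N=12); f=WH.f(current_force()-f0); print(h,WH.loc(),f,round(current_finger_gap(),4))
    if h or abs(f).max()>10: break
print(current_clock())
```

```text
[-0.0815 -0.0004  0.0308] [ 0.65 -0.26 -2.06]
True [-0.0822  0.0002  0.0147] [ 0.37 -0.06  7.09]
0.015001950864486994 29.1333
False [-0.0776 -0.0001  0.0148] [-0.43  0.04  0.46] 0.0437
False [-0.0737  0.      0.0149] [-0.23  1.02  0.25] 0.0441
False [-0.0695 -0.0001  0.015 ] [-0.44 -0.62  0.63] 0.044
False [-0.0655 -0.0001  0.015 ] [-0.19  0.4   0.96] 0.044
False [-0.0615 -0.0001  0.015 ] [0.05 0.99 0.24] 0.044
False [-0.0575 -0.0001  0.015 ] [0.22 0.52 1.04] 0.0438
False [-0.0535 -0.0001  0.015 ] [-1.28  0.17  0.35] 0.0437
False [-0.0495 -0.0001  0.015 ] [-0.43  0.18  0.01] 0.0434
False [-0.0455 -0.0001  0.015 ] [-0.47 -0.15 -0.01] 0.0439
False [-0.0416 -0.0001  0.015 ] [-0.44  0.02 -0.13] 0.0441
False [-0.0375 -0.0001  0.015 ] [ 0.37  1.03 -0.26] 0.0436
False [-0.0339  0.0001  0.015 ] [-2.3   0.51  1.07] 0.0439
32.575
```

Run:
```python
from h import *
f0=np.array(current_force())+2.3*WH.ex; z=.015
x=-.034; pk=0
while x<.02:
    x+=.001
    h=servo_line(WH(x,0,z),rate=.012,contact_N=15); f=WH.f(current_force()-f0); print(h,round(x,4),WH.loc(),f,round(current_finger_gap(),4))
    if h or abs(f).max()>18: break
    if pk>7 and -f[0]<pk-5: print("drop");break
    pk=max(pk,-f[0])
print(current_clock())
```

```text
False -0.033 [-0.0334  0.0002  0.015 ] [-2.39  0.74  1.14] 0.0438
False -0.032 [-0.0322  0.0001  0.015 ] [-3.12 -0.61  2.18] 0.044
False -0.031 [-0.031  0.     0.015] [-3.46  0.33  2.45] 0.0437
False -0.03 [-0.0291 -0.0003  0.0151] [-0.7   0.06  0.82] 0.0437
False -0.029 [-0.0283 -0.0002  0.0151] [-0.37  0.56 -0.36] 0.0436
False -0.028 [-0.0277 -0.0001  0.0151] [-0.1  -0.12  0.64] 0.0443
False -0.027 [-0.027 -0.     0.015] [-0.4  -0.29  0.11] 0.044
False -0.026 [-0.026  0.     0.015] [-1.73  0.17  1.26] 0.0438
False -0.025 [-0.0249  0.      0.015 ] [-1.56 -0.37  1.46] 0.0438
False -0.024 [-0.0239  0.      0.015 ] [-1.53  0.12  2.2 ] 0.0438
False -0.023 [-0.0237  0.0001  0.0149] [-4.17 -1.47  3.17] 0.0436
False -0.022 [-0.0235  0.0002  0.0149] [-6.99 -2.02  4.43] 0.0439
False -0.021 [-0.023   0.0003  0.0148] [-8.61 -1.68  5.29] 0.0438
False -0.02 [-0.0223  0.0003  0.0148] [-8.65 -1.4   4.95] 0.0438
False -0.019 [-0.0215  0.0004  0.0148] [-9.15 -2.2   5.45] 0.044
False -0.018 [-0.0205  0.0004  0.0147] [-9.15 -1.23  5.49] 0.0437
False -0.017 [-0.0196  0.0004  0.0148] [-9.12 -1.58  6.12]
[... 328 characters left out ...]
.25] 0.0438
False -0.011 [-0.014   0.0005  0.0147] [-9.49 -2.9   6.72] 0.0442
False -0.01 [-0.0131  0.0005  0.0147] [-10.45  -1.96   6.1 ] 0.0438
False -0.009 [-0.0122  0.0005  0.0147] [-10.34  -1.97   7.14] 0.0439
False -0.008 [-0.0112  0.0005  0.0147] [-10.5   -2.48   6.81] 0.044
False -0.007 [-0.0103  0.0006  0.0146] [-10.13  -1.51   6.09] 0.0439
False -0.006 [-0.0093  0.0007  0.0146] [-9.76 -2.72  5.99] 0.0442
False -0.005 [-0.0088  0.0007  0.0145] [-11.53  -1.96   6.04] 0.0439
False -0.004 [-0.0085  0.0008  0.0143] [-12.88  -2.05   5.8 ] 0.0439
False -0.003 [-0.0084  0.0009  0.0142] [-15.24  -3.25   7.79] 0.0438
False -0.002 [-0.0084  0.0009  0.0143] [-19.47  -3.52   8.99] 0.0442
40.575
```

Run:
```python
from h import *
from fit2 import rect
def look():
    W=cloud(capture("wrist"));rect(W,"wbutton w",.60,.67,-.2,-.13,.0625,.075);rect(W,"packtop w",.5,.66,-.25,-.1,.08,.1)
    W=cloud(capture("side"));rect(W,"packtop s",.5,.66,-.25,-.1,.08,.1)
look()
servo_line(WH(-.0085,0.0005,.0148),rate=.03);sleep(.1);print(WH.loc(),WH.f(current_force()))
servo_line(WH(-.0105,0.0005,.0148),rate=.02);sleep(.1);print(WH.loc(),WH.f(current_force()))
look()
servo_line(WH(-.013,0.0005,.0148),rate=.02,contact_N=10);sleep(.1);print(WH.loc(),WH.f(current_force()))
c=capture("side");cv2.imwrite("pics/s6.png",cv2.resize(c["image"][110:210,190:310],(720,600)))
print(current_clock())
```

```text
wbutton w 3386 c [ 631.4 -166.5] size [29.9 26.2] ang 12.4 med [ 0.6319 -0.1664  0.068 ]
packtop w 8830 c [ 587. -176.] size [37.6 67.5] ang 13.3 med [ 0.5872 -0.1757  0.09  ]
packtop s 191 c [ 551.6 -171.8] size [84.7 61.7] ang 58.0 med [ 0.5481 -0.1666  0.0903]
[-0.0106  0.001   0.0144] [-7.67 -1.27  2.94]
[-0.0107  0.0009  0.0146] [-2.42  0.93 -0.27]
wbutton w 3373 c [ 631.4 -166.4] size [29.9 26. ] ang 13.3 med [ 0.6319 -0.1664  0.068 ]
packtop w 8937 c [ 584.1 -176.8] size [38.1 67.6] ang 12.4 med [ 0.5844 -0.1763  0.0905]
packtop s 188 c [ 550.5 -174. ] size [85.1 64.1] ang 59.8 med [ 0.5461 -0.1665  0.0902]
[-0.0109  0.0007  0.0147] [3.01 0.66 5.57]
41.95
```

View pics/s6.png

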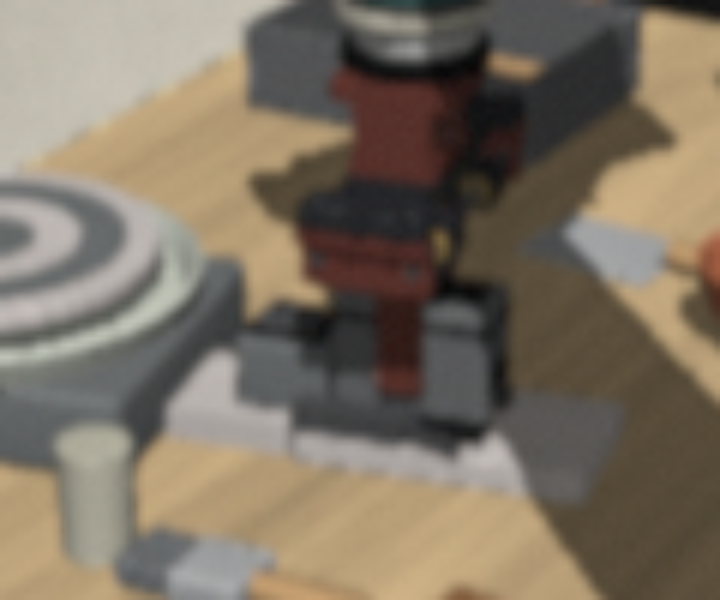

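The pack sits at -0.0107, it resists a pull backwards, and the button is back up at 68 mm. That means it has clicked, so I'll let go and check again.

Run:
```python
from h import *
from fit2 import rect
servo_line(WH(-.0108,0.0005,.0148),rate=.03)
print(WH.f(current_force()))
move_gripper(.075)
servo_line(WH(-.0108,0,.20),rate=.2)
move_ptp([.5,.0,.30],WH.q)
for n in ["scene","side"]:
    c=capture(n);W=cloud(c);print(n)
    rect(W,"pack",.5,.66,-.25,-.1,.083,.1);rect(W,"wbutton",.60,.67,-.2,-.13,.0625,.075)
    rect(W,"cbutton",.63,.675,.15,.22,.060,.075)
    if n=="side": cv2.imwrite("pics/s7.png",c["image"])
sleep(.5);W=cloud(capture("side"));rect(W,"pack",.5,.66,-.25,-.1,.083,.1)
print(WH(-.012,0,0),current_clock(),current_finger_gap())
```

```text
[-0.12 -0.13  2.98]
scene
pack 340 c [ 562.4 -180.4] size [85.2 45.8] ang 12.2 med [ 0.5659 -0.1791  0.0893]
wbutton 68 c [ 632.6 -162.9] size [30.2 23.3] ang 16.4 med [ 0.6325 -0.1622  0.0666]
cbutton 119 c [650.3 187.5] size [30.7 36.5] ang 71.2 med [0.6514 0.1887 0.0671]
side
pack 215 c [ 560.3 -181. ] size [83.1 51.7] ang 13.2 med [ 0.5566 -0.1713  0.091 ]
wbutton 42 c [ 632.8 -162.7] size [31.5 23.6] ang 6.2 med [ 0.6279 -0.1609  0.068 ]
cbutton 100 c [647.7 188.6] size [28.6 31.2] ang 86.0 med [0.6437 0.1916 0.0681]
pack 211 c [ 559.9 -178.4] size [82.9 44.9] ang 12.3 med [ 0.5569 -0.1719  0.0912]
[0.5625844479145609, -0.18229727536725723, 0.0] 45.4833 0.0747452471563238
```

View pics/s7.png

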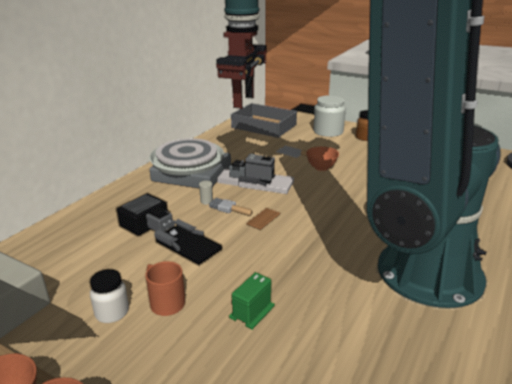

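The pack is seated in the wheel rail at about (257, 168), roughly 71 mm from the button as it should be. The charger is empty and everything else is where it was.

```bash
python3 -c "
from bench import *
print(close_job())"
```

```text
the job is handed in; nothing more can be done
None
```

The charged pack is out of the charger and clicked into the wheel's battery rail: it resisted a backward pull, then stayed put after I let go, and I handed the job in at about 45 s. The highest push I read was about 19 N, under the 30 N limit; the first press missed the button because the real fingertips sit about 28 mm above the reported TCP, so I allowed for that afterwards.

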